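Hold a sample tube in the reader's V-seat

TASK

Pull the tallest of the three capped glass tubes up out of the white rack and hold it upright in the V-shaped seat on the front of the tube reader, its foot off the bench but no higher than the lower end of the seat. Press it squarely into the V so that it bears on both faces and pushes the sprung seat well in, and finish while still gripping and pressing it there. Leave the other two tubes standing in the rack.

Things in the scene. Friction and masses are not known exactly. Their poses are not given: they have to be found in the camera images.
- tube_center (a point): The tube to be taken: amber glass cylinder 40 mm in diameter and 130 mm tall with a black cap on top, 36 mm in diameter and 20 mm tall (150 mm overall, 0.15 to 0.35 kg). The point is on its axis half-way up, 75 mm above its foot; z runs along the axis to the cap. It starts upright in one of the rack's wells, its foot 10 mm above the bench, 90 mm of it above the rack's top.
- tube_short_center (a point): A shorter tube to be left alone: same glass, diameter and cap, 118 mm tall overall; the point is half-way up its axis. It stands in another well of the rack.
- tube_stopper_center (a point): Another shorter tube to be left alone: 40 mm in diameter, 110 mm tall with a narrow-necked stopper; the point is half-way up its axis. It stands in the remaining well.
- rack: White block fixed to the bench, 66 mm (its x) by 216 mm (its y) by 70 mm tall, with three round wells 44 mm wide and 60 mm deep in a row along its y axis, 75 mm apart. Origin: centre of its underside. Which tube stands in which well varies.
- reader: Tube reader fixed to the bench: white housing 170 mm (its x) by 200 mm (its y) by 115 mm tall, with the V-seat standing in front of it. Origin: centre of the underside of the housing; its x axis points from the seat into the housing. The front face is at x = -85 mm.
- seat_axis (a point): Point on the moving V-seat: where a seated 40 mm tube's axis passes, 75 mm above the bench. The seat is an upright aluminium 90-degree V, 35 to 115 mm above the bench, open above, below and in front. x points level into the V (the way to press), y level across it. The V is 44 mm wide in all across y; its front edges lie 12 mm and its back 48 mm along +x. The -x side is free.
- seat (a joint): How far the sprung seat is pushed in towards the housing along its x axis, m: 0 at rest, 0.010 at its stop. The spring is preloaded: about 5 N starts it moving, 0.5 N more per mm, 10 N at the stop.
- vee (a joint): How far the V has floated sideways on its carriage along the seat's y axis, m: 0 at rest, at most 0.004 either way. A weak spring (0.2 N per mm) centres it, so the V follows a tube that comes in a little off-centre.

How it is judged:
By the outcome, as a careful person would: the job done as asked, in the order asked, and still so for the second after the job is handed in, while the arm keeps its last pose, push and grip.
It also fails if it takes over 38 s, if anything falls off the work surface, if the arm or the gripper's body presses on something with over 40 N, if the wrist force passes 120 N, or if a joint passes its speed limit or range.

ROBOT

A 6-joint arm with a two-finger parallel gripper is mounted at the origin on the work surface. World frame = base frame: x ahead of the robot, y to its left, z up, the work surface at z = 0. Lengths are in mm, angles in rad, forces in N, time in s.
With the tool pointing down it reaches from about 275 to 1000 mm from the base axis. Payload 8.4 kg.
Tool frame: the origin (TCP) lies midway between the tips of the shut fingers; the grasp point (between the pads) lies 19 mm behind it; z points along the fingers, y is the line along which they close (so a half turn about z gives the same grasp; the last joint's range is limited). The gripper opens to 85 mm and grips with 20 to 120 N. Pads are 22 mm wide; open, the fingers measure 114 mm over their backs; the gripper's body (76 mm by 85 mm) begins 54 mm behind the grasp point. The pads swing forward as they close: fully open they stand 13 mm farther back than shut.
Start: joints at [-1.149, 0.353, 1.633, -0, 1.155, -0.002], TCP at [257.016, -569.711, 231.281] pointing down, gripper open.
Joint ranges: [-2.63, 2.63], [-0.92, 2.1], [0.06, 2.66], [-1.3, 4.44], [0, 2.69], [-3.02, 3.02]. Speed limits (rad/s): [2.22, 2.22, 2.79, 3.14, 3.14, 3.14].

INTERFACE

Orientations are given as [roll, pitch, yaw] about the fixed x, y, z axes, in that order (R = Rz(yaw) Ry(pitch) Rx(roll)).
In Python, from rig import r, imaging gives the robot as it stands. The module is installed in compiled form; this text tells all that it offers.
- The arm moves only by the tool arm_command, never from a script. Its argument "deltas" is a list of rows, each an object of numbers: "hand": the finger opening in mm, from 0 to 85.4; "tx", "ty", "tz": the shift along the tool's x, y, z in mm; "wx", "wy", "wz": the turn, a rotation vector about the tool's x, y, z in rad. A call has 1 to 8 rows; each row shifts and turns the commanded pose from where the row before left it, along the tool's axes as they then stand; what a row does not reach is not made up. A row lasts 1/8 s, in which the tool goes at most 62.5 mm and 10.7 degrees, less where a joint would pass 70% of its speed; a pose out of reach is approached as far as the arm can. A call with a gripper value outside its range is refused whole. The fingers move at their own pace and stop on an object; "squeeze" is the grip in N (left out, the last holds). Time passes only in rows, so rows that do not move let the fingers close. It gives the time, the measured TCP pose, the force, the opening and the grip force at its end, in the units of the state.
- r.sense(): the state, without advancing time (a new reading comes with each control period).
- imaging.grab_frame(name): name is "scene" or "side" or "wrist"; returns a dict with "image" (384x512x3 uint8, red, green, blue), "mtx" (3x3 intrinsics, pixels), "D" ([k1, k2, p1, p2, k3] as OpenCV has them; the pictures are not rectified), "world_to_cam" (4x4, takes a point from world to camera coordinates). Camera axes: x right, y up, looking along -z (the intrinsics and any distortion apply to the point x, -y, -z); pixel columns grow to the right and rows downward; lengths in mm; the calibration is good to about 2 mm. A picture is of the moment at which its call begins. There is no depth.
- r.sign_off(): hands the job in; it is judged then, once.
The state is a dict: "clock": time; "qpos": joint angles; "qvel": joint speeds; "joint_efforts": joint torques, N m; "eef_pos": TCP position; "tcp_rot": TCP orientation; "contact_force": force on the tool from outside, world axes, zero at the start; "wrist_torque": the same for the moment, N m; "opening": opening from 0.0 (shut) to 1.0 (fully open); "grasp_force": force on a finger pad.
Only numpy, scipy, OpenCV 4.12 (cv2) and the standard library are available. Lean on these libraries where they do the work, as an engineer would, in place of code of your own. Each camera call takes 0.05 s, during which the arm holds its last target. There are 200 camera calls.

## Working session

There is one attempt and no reset: what is moved stays moved. The work goes in short steps, Python scripts to look and compute and a tool call to move; the robot and the scene stay as the last step left them, time stands still between calls to the robot, and variables do not carry over. Pictures are saved under pics/ and viewed, at most 10 in all, crops included, and the job is handed in when it is done.

Besides the shell and the picture viewer there is one more tool, called after "Request:" as name(argument=value, ...), one argument or row to a line, values as JSON. arm_command: Moves the arm, as the interface text tells. Its arguments: {"type":"object","properties":{"deltas":{"type":"array"},"squeeze":{"type":"number"}},"required":["deltas"]}

```bash
mkdir -p pics
cat > h.py <<'E'
import numpy as np, cv2
from rig import r, imaging
def ray(f,uv):
    p=cv2.undistortPoints(np.array([[uv]],float),np.array(f["mtx"]),np.array(f["D"],float))[0,0]
    W=np.array(f["world_to_cam"]);R,t=W[:3,:3],W[:3,3]
    d=R.T@np.array([p[0],-p[1],-1.]);return -R.T@t,d/np.linalg.norm(d)
def onz(f,uv,z):
    c,d=ray(f,uv);return c+d*(z-c[2])/d[2]
def proj(f,P):
    W=np.array(f["world_to_cam"]);q=W[:3,:3]@np.array(P,float)+W[:3,3]
    return cv2.projectPoints(np.array([[q[0],-q[1],-q[2]]]),np.zeros(3),np.zeros(3),np.array(f["mtx"]),np.array(f["D"],float))[0][0,0]
def save(f,n): cv2.imwrite("pics/"+n,f["image"][:,:,::-1])
E
python3 - <<'E'
from h import *
import pickle
print(r.sense())
F={n:imaging.grab_frame(n) for n in("scene","side","wrist")}
pickle.dump(F,open("F0.pkl","wb"))
for n in F: save(F[n],n+"0.png")
for n in F: print(n,ray(F[n],(256,192)))
E
```

```text
{'clock': 0.0, 'qpos': array([-1.14938827e+00,  3.53638651e-01,  1.63417681e+00,  2.79914612e-05,
        1.15521368e+00, -2.39739360e-03]), 'qvel': array([ 6.95408701e-04,  7.62714584e-04,  4.69059295e-04, -2.24105177e-03,
       -2.80861328e-05, -2.38533295e-03]), 'joint_efforts': array([-1.41817949e-03, -6.05264139e+01, -3.42062867e+01,  4.52296274e-05,
        9.60450416e-03, -1.91656738e-06]), 'eef_pos': array([ 256.82275828, -569.24089652,  230.54936574]), 'tcp_rot': array([-3.14015623e+00, -2.90363445e-05,  4.23794109e-01]), 'contact_force': array([0.97545587, 0.5640145 , 0.73081786]), 'wrist_torque': array([-0.03774979,  0.00448366,  0.03165235]), 'grasp_force': 0.0, 'opening': 0.9957038334031374}
scene (array([1196.70062027, -427.43330042,  603.0664083 ]), array([-0.6763227 ,  0.44453309, -0.58734823]))
side (array([423.33576395, 624.73801059, 861.42702978]), array([ 0.13655381, -0.65224233, -0.74560915]))
wrist (array([ 329.19079122, -536.1199688 ,  372.5681818 ]), array([-0.28160588, -0.1298034 , -0.95070984]))
```

View pics/scene0.png

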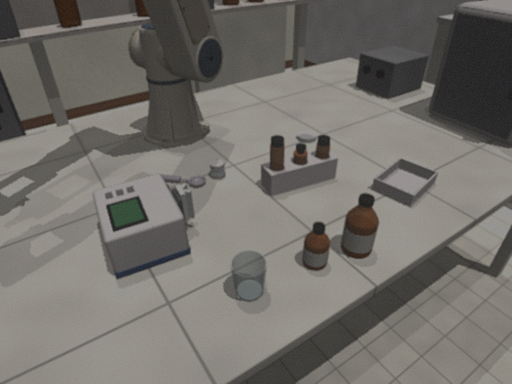

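View pics/side0.png

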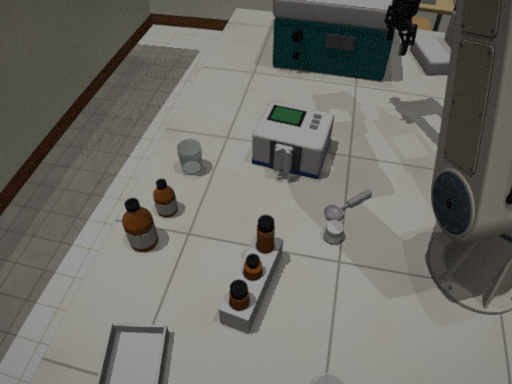

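Scene view: the rack is at about (300,172), with the tall tube in its left well (cap at 277,141). The reader is at about (140,220), with its seat near (185,203). Side view: the tall tube's cap is at (265,222) and the seat at about (283,160). Next I'll enlarge these four regions.

Run:
```python
import pickle,cv2,numpy as np
F=pickle.load(open("F0.pkl","rb"))
def c(n,x,y,w=100,h=75): return cv2.resize(F[n]["image"][y:y+h,x:x+w,::-1],(400,300),interpolation=cv2.INTER_CUBIC)
im=np.vstack([np.hstack([c("scene",250,125),c("scene",115,165)]),np.hstack([c("side",210,205,160,120),c("side",245,100)])])
im=np.clip(im.astype(float)*1.4,0,255).astype(np.uint8)
cv2.imwrite("pics/crops.png",im)
```

```text
(no output)
```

View pics/crops.png

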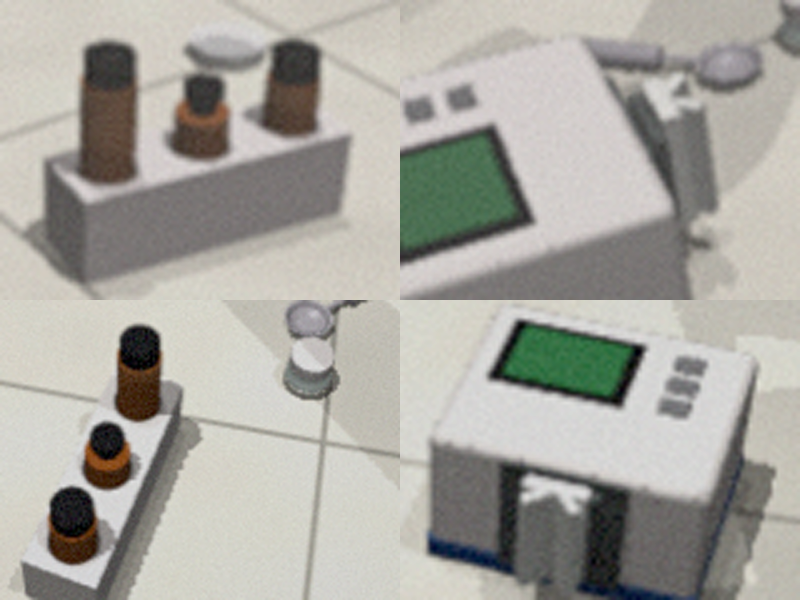

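Run:
```python
from h import *
import pickle
F=pickle.load(open("F0.pkl","rb"));S,D=F["scene"],F["side"]
for n,f,uv,z in [("tall",S,(277,138),160),("tall",D,(266,221),160),("tallmid foot@70",S,(276.5,166),70),
 ("cap2 stop",S,(301,146.5),120),("cap2",D,(252.5,258),120),("short",S,(323.5,138),128),("short",D,(238.5,284),128),
 ("h FL?",D,(252.5,135),115),("h FR",D,(322.5,150),115),("h BL",D,(268.75,102),115),("h BR",D,(334.3,116),115),
 ("h front a",S,(160,175),115),("h front b",S,(183,218),115),
 ("V L",D,(275,146.5),115),("V R",D,(293,148.5),115),("V mid",D,(283,147),115),("V mid scene",S,(283-0,188),115),
 ("V scene left",S,(175.5,188),115),("V scene right",S,(187.5,186),115)]:
    print(n,onz(f,uv,z).round(1))
```

```text
tall [515.5  88.8 160. ]
tall [513.5  87.1 160. ]
tallmid foot@70 [512.2  92.2  70. ]
cap2 stop [532.6 159.8 120. ]
cap2 [526.9 158.5 120. ]
short [541.2 234.2 128. ]
short [539.5 228.9 128. ]
h FL? [ 613.9 -230.5  115. ]
h FR [ 420.  -212.5  115. ]
h BL [ 599.6 -389.1  115. ]
h BR [ 401.8 -365.8  115. ]
h front a [ 438.3 -216.1  115. ]
h front b [ 625.2 -237.7  115. ]
V L [ 545.2 -197.9  115. ]
V R [ 497.2 -200.8  115. ]
V mid [ 524.1 -200.7  115. ]
V mid scene [657.2   3.  115. ]
V scene left [ 513.3 -206.5  115. ]
V scene right [ 522.  -179.3  115. ]
```

Tall tube at about (514, 88), confirmed by both views. The seat is near (521, -195), with the V facing +y and the reader's x axis at about -96°. I'll move above the seat and look with the wrist camera on the way.

Request:
arm_command(
  deltas=[
    {"tx": 25, "ty": -16},
    {"tx": 50, "ty": -32},
    {"tx": 55, "ty": -35},
    {"tx": 55, "ty": -35},
    {"tx": 55, "ty": -35},
    {"tx": 55, "ty": -35},
    {"tx": 55, "ty": -35},
    {"tx": 53, "ty": -33},
  ],
)

```text
schema error: expected keys hand, tx, ty, tz, wx, wy, wz
```

Request:
arm_command(
  deltas=[
    {"wz": -0.174},
    {"wz": -0.174},
    {"wz": -0.174},
    {"wz": -0.174},
    {"wz": -0.174},
    {"wz": -0.174},
    {},
    {},
  ],
)

```text
schema error: expected keys hand, tx, ty, tz, wx, wy, wz
```

Run:
```python
from h import *
import pickle
s=r.sense();print(s['clock'],s['eef_pos'],s['tcp_rot'],s['contact_force'])
f=imaging.grab_frame("wrist");pickle.dump(f,open("W1.pkl","wb"));
cv2.imwrite("pics/w1.png",cv2.resize(f["image"][:,:,::-1],(800,600),interpolation=cv2.INTER_CUBIC))
print(ray(f,(256,192)))
```

```text
0.15 [ 256.87229538 -569.36974573  230.71643093] [-3.14052125e+00 -2.52085420e-06  4.23817365e-01] [-0.01573148 -0.10828746 -0.51254165]
(array([ 329.20795754, -536.15821611,  372.66216869]), array([-0.28153396, -0.12996372, -0.95070924]))
```

View pics/w1.png

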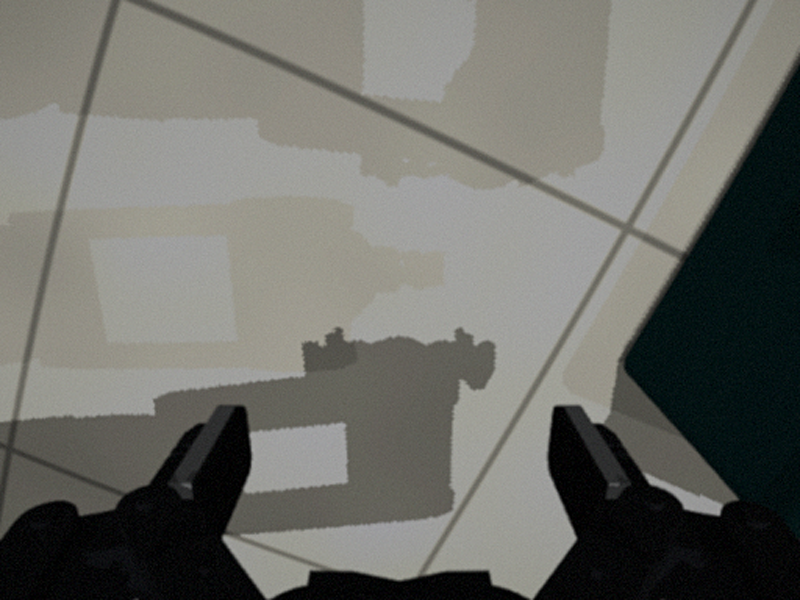

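The rows need every key, so the arm hasn't moved. This picture only shows bare bench at the start pose, with the fingers at about (210,450) and (590,450).

Request:
arm_command(
  deltas=[
    {"hand": 85, "tx": 25, "ty": -16, "tz": 0, "wx": 0, "wy": 0, "wz": 0},
    {"hand": 85, "tx": 50, "ty": -32, "tz": 0, "wx": 0, "wy": 0, "wz": 0},
    {"hand": 85, "tx": 52, "ty": -33, "tz": 0, "wx": 0, "wy": 0, "wz": 0},
    {"hand": 85, "tx": 52, "ty": -33, "tz": 0, "wx": 0, "wy": 0, "wz": 0},
    {"hand": 85, "tx": 52, "ty": -33, "tz": 0, "wx": 0, "wy": 0, "wz": 0},
    {"hand": 85, "tx": 52, "ty": -33, "tz": 0, "wx": 0, "wy": 0, "wz": 0},
    {"hand": 85, "tx": 52, "ty": -33, "tz": 0, "wx": 0, "wy": 0, "wz": 0},
    {"hand": 85, "tx": 52, "ty": -33, "tz": 0, "wx": 0, "wy": 0, "wz": 0},
  ],
)

```text
clock: 1.2
eef_pos: [509.5, -184.5, 231.4]
tcp_rot: [3.141, -0.0, 0.424]
contact_force: [0.6, 0.1, 1.1]
opening: 0.996
grasp_force: 0.0
```

Request:
arm_command(
  deltas=[
    {"hand": 85, "tx": 15, "ty": -10, "tz": 0, "wx": 0, "wy": 0, "wz": -0.174},
    {"hand": 85, "tx": 0, "ty": 0, "tz": 0, "wx": 0, "wy": 0, "wz": -0.174},
    {"hand": 85, "tx": 0, "ty": 0, "tz": 0, "wx": 0, "wy": 0, "wz": -0.174},
    {"hand": 85, "tx": 0, "ty": 0, "tz": 0, "wx": 0, "wy": 0, "wz": -0.174},
    {"hand": 85, "tx": 0, "ty": 0, "tz": 0, "wx": 0, "wy": 0, "wz": -0.174},
    {"hand": 85, "tx": 0, "ty": 0, "tz": 0, "wx": 0, "wy": 0, "wz": -0.174},
    {"hand": 85, "tx": 0, "ty": 0, "tz": 0, "wx": 0, "wy": 0, "wz": 0},
    {"hand": 85, "tx": 0, "ty": 0, "tz": 0, "wx": 0, "wy": 0, "wz": 0},
  ],
)

```text
clock: 2.2
eef_pos: [518.1, -171.0, 231.2]
tcp_rot: [-3.141, -0.0, 1.464]
contact_force: [-0.3, -0.3, -0.4]
opening: 0.991
grasp_force: 0.0
```

Run:
```python
from h import *
import pickle
s=r.sense();print(s['clock'],s['eef_pos'],s['tcp_rot'],s['contact_force'])
f=imaging.grab_frame("wrist");pickle.dump(f,open("W1.pkl","wb"));
cv2.imwrite("pics/w2.png",cv2.resize(f["image"][:,:,::-1],(800,600),interpolation=cv2.INTER_CUBIC))
print(ray(f,(256,192)))
```

```text
2.2 [ 518.1332578  -171.01889819  231.22983447] [-3.14146115e+00 -4.47308552e-05  1.46399198e+00] [-0.2978196  -0.29517502 -0.38132415]
(array([524.56318252, -89.96970628, 373.1608957 ]), array([-0.03025629, -0.30997745, -0.95026235]))
```

View pics/w2.png

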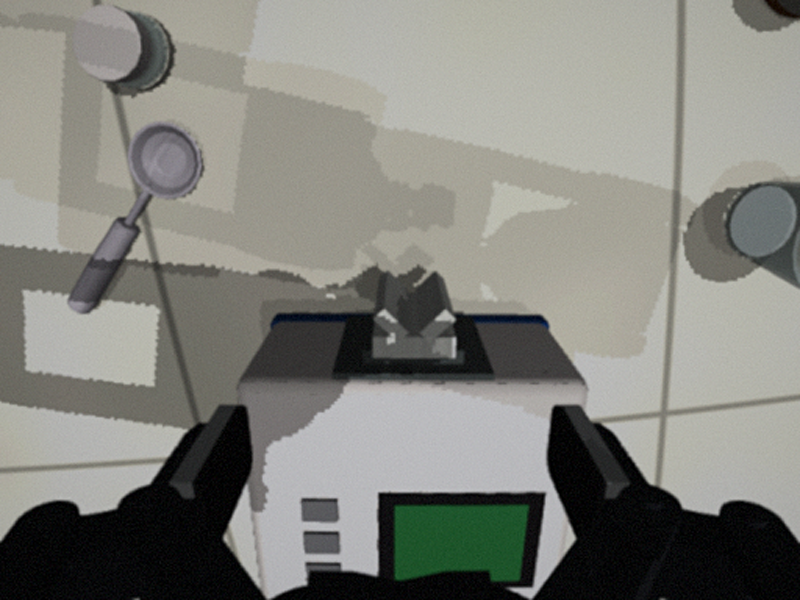

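Wrist view: the V-seat is at about (415,335) in the 800-wide picture. Its inner vertex is at (415,335), its back edge runs (373,357)–(457,357), and the housing's front top edge runs (242,382)–(585,382).

Run:
```python
from h import *
import pickle
f=pickle.load(open("W1.pkl","rb"))
P=lambda u,v,z=115:onz(f,(u/1.5625,v/1.5625),z)[:2]
for n,a in dict(vertex=(415,335),backL=(373,358),backR=(457,358),tipL=(383,317),tipR=(449,317),hL=(242,384),hR=(585,384)).items(): print(n,P(*a).round(1))
for n,a in dict(cL=(272,321),cR=(548,321)).items(): print(n,P(*a,5).round(1))
a=P(585,384)-P(242,384);print(np.degrees(np.arctan2(a[1],a[0])),np.linalg.norm(a))
a=P(548,321,5)-P(272,321,5);print(np.degrees(np.arctan2(a[1],a[0])),np.linalg.norm(a))
# scaled crop
c=f["image"][165:260,215:320,::-1];cv2.imwrite("pics/vc.png",cv2.resize(c,None,fx=6,fy=6,interpolation=cv2.INTER_CUBIC))
```

```text
vertex [ 522.1 -194.3]
backL [ 498.5 -205. ]
backR [ 543.2 -209.9]
tipL [ 506.6 -182.5]
tipR [ 540.7 -186.2]
hL [ 425.2 -213. ]
hR [ 612.3 -233.4]
cL [ 416.1 -216.2]
cR [ 621.1 -238.3]
-6.203723899715126 188.28162273725238
-6.159247049525407 206.16902750541166
```

View pics/vc.png

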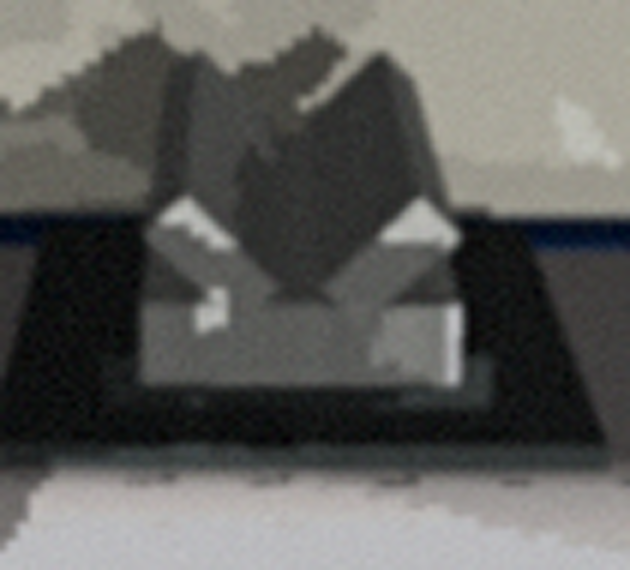

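Tip corners at crop (187,197) and (425,197), vertex at (303,292). This puts the seat axis at about (525.5, -166) with the reader's x at -96.2°, which the tool yaw already matches. Next I go above the tube.

Request:
arm_command(
  deltas=[
    {"hand": 85, "tx": 25, "ty": -4, "tz": 0, "wx": 0, "wy": 0, "wz": 0},
    {"hand": 85, "tx": 50, "ty": -6, "tz": 0, "wx": 0, "wy": 0, "wz": 0},
    {"hand": 85, "tx": 50, "ty": -6, "tz": 0, "wx": 0, "wy": 0, "wz": 0},
    {"hand": 85, "tx": 50, "ty": -6, "tz": 0, "wx": 0, "wy": 0, "wz": 0},
    {"hand": 85, "tx": 50, "ty": -6, "tz": 0, "wx": 0, "wy": 0, "wz": 0},
    {"hand": 85, "tx": 32, "ty": -4, "tz": 0, "wx": 0, "wy": 0, "wz": 0},
    {"hand": 85, "tx": 0, "ty": 0, "tz": 0, "wx": 0, "wy": 0, "wz": 0},
    {"hand": 85, "tx": 0, "ty": 0, "tz": 0, "wx": 0, "wy": 0, "wz": 0},
  ],
)

```text
clock: 3.25
eef_pos: [512.7, 87.4, 231.2]
tcp_rot: [-3.142, 0.0, 1.467]
contact_force: [0.5, -0.5, 1.0]
opening: 0.992
grasp_force: 0.0
```

Run:
```python
from h import *
import pickle
s=r.sense();print(s['clock'],s['eef_pos'],s['tcp_rot'])
f=imaging.grab_frame("wrist");pickle.dump(f,open("W2.pkl","wb"));
cv2.imwrite("pics/w3.png",cv2.resize(f["image"][:,:,::-1],(800,600),interpolation=cv2.INTER_CUBIC))
print(proj(f,[514,88,160])*1.5625)
```

```text
3.25 [512.72469479  87.43521322 231.22619213] [-3.14150043e+00  4.17120444e-04  1.46716155e+00]
[406.46204196 323.60258557]
```

View pics/w3.png

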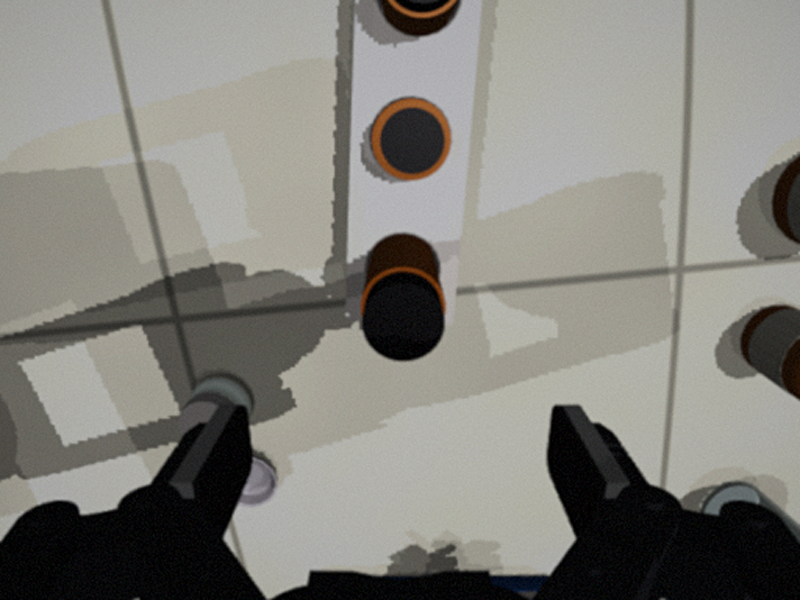

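The cap's top centre is at (403,322), against a predicted (406,324), so the tube is at about (512.6, 88.7). Next I descend and grip.

Request:
arm_command(
  deltas=[
    {"hand": 85, "tx": 1, "ty": 0, "tz": 15, "wx": 0, "wy": 0, "wz": 0},
    {"hand": 85, "tx": 0, "ty": 0, "tz": 25, "wx": 0, "wy": 0, "wz": 0},
    {"hand": 85, "tx": 0, "ty": 0, "tz": 25, "wx": 0, "wy": 0, "wz": 0},
    {"hand": 85, "tx": 0, "ty": 0, "tz": 25, "wx": 0, "wy": 0, "wz": 0},
    {"hand": 85, "tx": 0, "ty": 0, "tz": 20, "wx": 0, "wy": 0, "wz": 0},
    {"hand": 85, "tx": 0, "ty": 0, "tz": 12, "wx": 0, "wy": 0, "wz": 0},
    {"hand": 60, "tx": 0, "ty": 0, "tz": 5, "wx": 0, "wy": 0, "wz": 0},
    {"hand": 50, "tx": 0, "ty": 0, "tz": 0, "wx": 0, "wy": 0, "wz": 0},
  ],
  squeeze=30,
)

```text
clock: 4.3
eef_pos: [512.9, 88.7, 104.2]
tcp_rot: [-3.141, 0.0, 1.467]
contact_force: [0.5, 0.8, -0.2]
opening: 0.604
grasp_force: 0.0
```

Request:
arm_command(
  deltas=[
    {"hand": 30, "tx": 0, "ty": 0, "tz": 0, "wx": 0, "wy": 0, "wz": 0},
    {"hand": 30, "tx": 0, "ty": 0, "tz": 0, "wx": 0, "wy": 0, "wz": 0},
    {"hand": 30, "tx": 0, "ty": 0, "tz": 0, "wx": 0, "wy": 0, "wz": 0},
    {"hand": 30, "tx": 0, "ty": 0, "tz": 0, "wx": 0, "wy": 0, "wz": 0},
    {"hand": 30, "tx": 0, "ty": 0, "tz": 0, "wx": 0, "wy": 0, "wz": 0},
  ],
  squeeze=30,
)

```text
clock: 4.92
eef_pos: [513.5, 89.0, 104.9]
tcp_rot: [3.14, -0.0, 1.468]
contact_force: [1.2, 0.2, 5.7]
opening: 0.46
grasp_force: 31.0
```

Request:
arm_command(
  deltas=[
    {"hand": 20, "tx": 0, "ty": 0, "tz": 0, "wx": 0, "wy": 0, "wz": 0},
    {"hand": 20, "tx": 0, "ty": 0, "tz": 0, "wx": 0, "wy": 0, "wz": 0},
    {"hand": 20, "tx": 0, "ty": 0, "tz": -8, "wx": 0, "wy": 0, "wz": 0},
    {"hand": 20, "tx": 0, "ty": 0, "tz": -15, "wx": 0, "wy": 0, "wz": 0},
    {"hand": 20, "tx": 0, "ty": 0, "tz": -20, "wx": 0, "wy": 0, "wz": 0},
    {"hand": 20, "tx": 0, "ty": 0, "tz": -20, "wx": 0, "wy": 0, "wz": 0},
    {"hand": 20, "tx": 0, "ty": 0, "tz": -15, "wx": 0, "wy": 0, "wz": 0},
    {"hand": 20, "tx": 0, "ty": 0, "tz": -7, "wx": 0, "wy": 0, "wz": 0},
  ],
  squeeze=90,
)

```text
clock: 5.92
eef_pos: [513.1, 88.9, 190.4]
tcp_rot: [3.141, -0.0, 1.468]
contact_force: [0.2, -0.2, -2.4]
opening: 0.444
grasp_force: 90.7
```

Run:
```python
from h import *
s=r.sense();print(s['clock'],s['eef_pos'],s['tcp_rot'],s['contact_force'],s['grasp_force'],s['opening'])
a=imaging.grab_frame("scene");b=imaging.grab_frame("side")
for n,f in(("scene",a),("side",b)): print(n,proj(f,[s['eef_pos'][0],s['eef_pos'][1],s['eef_pos'][2]-94]))
def c(f,u,v,w=80,h=120): return cv2.resize(f["image"][v:v+h,u:u+w,::-1],(400,600),interpolation=cv2.INTER_CUBIC)
cv2.imwrite("pics/lift.png",np.hstack([c(a,237,75),c(b,225,150)]))
```

```text
5.925 [513.07545315  88.92957464 190.41078758] [ 3.14057948e+00 -2.99569191e-04  1.46783349e+00] [ 0.23661835 -0.20576223 -2.42052234] 90.71839570999146 0.4440658055947307
scene [275.950628   158.33531594]
side [265.31890666 239.13190071]
```

View pics/lift.png

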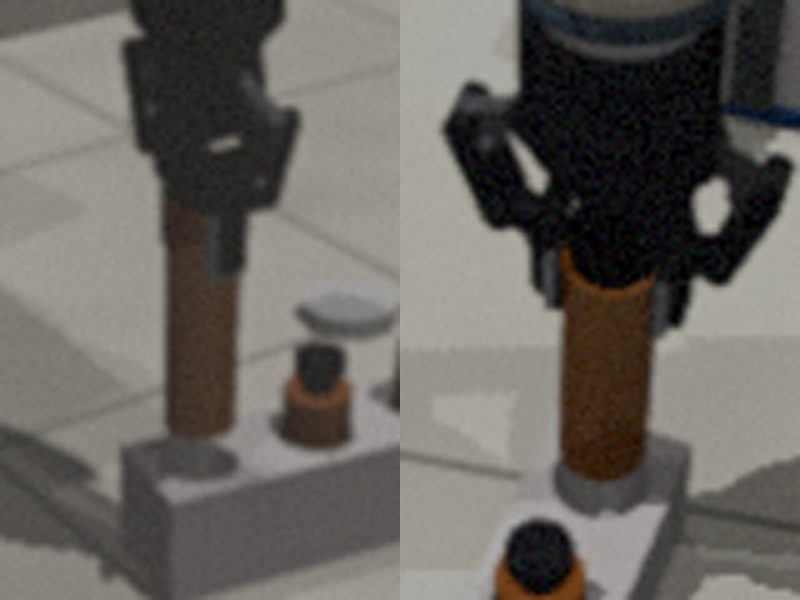

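The tube hangs upright between the pads. Its foot is clear of the rack at scene crop (200,428) and side crop (603,470), within 3 px of the prediction. The other tubes are untouched. Next I carry it to 45 mm in front of the V and lower it.

Request:
arm_command(
  deltas=[
    {"hand": 20, "tx": -15, "ty": 3, "tz": 0, "wx": 0, "wy": 0, "wz": 0.005},
    {"hand": 20, "tx": -32, "ty": 6, "tz": 0, "wx": 0, "wy": 0, "wz": 0},
    {"hand": 20, "tx": -38, "ty": 7, "tz": 0, "wx": 0, "wy": 0, "wz": 0},
    {"hand": 20, "tx": -38, "ty": 7, "tz": 0, "wx": 0, "wy": 0, "wz": 0},
    {"hand": 20, "tx": -38, "ty": 7, "tz": 0, "wx": 0, "wy": 0, "wz": 0},
    {"hand": 20, "tx": -30, "ty": 6, "tz": 0, "wx": 0, "wy": 0, "wz": 0},
    {"hand": 20, "tx": -16, "ty": 3, "tz": 0, "wx": 0, "wy": 0, "wz": 0},
    {"hand": 20, "tx": 0, "ty": 0, "tz": 5, "wx": 0, "wy": 0, "wz": 0},
  ],
)

```text
clock: 7.02
eef_pos: [529.3, -122.0, 183.9]
tcp_rot: [-3.141, -0.0, 1.461]
contact_force: [0.6, 0.4, -1.8]
opening: 0.448
grasp_force: 90.7
```

Request:
arm_command(
  deltas=[
    {"hand": 20, "tx": 0, "ty": 0, "tz": 12, "wx": 0, "wy": 0, "wz": 0},
    {"hand": 20, "tx": 0, "ty": 0, "tz": 15, "wx": 0, "wy": 0, "wz": 0},
    {"hand": 20, "tx": 0, "ty": 0, "tz": 15, "wx": 0, "wy": 0, "wz": 0},
    {"hand": 20, "tx": 0, "ty": 0, "tz": 12, "wx": 0, "wy": 0, "wz": 0},
    {"hand": 20, "tx": 0, "ty": 0, "tz": 7, "wx": 0, "wy": 0, "wz": 0},
    {"hand": 20, "tx": 0, "ty": 0, "tz": 3, "wx": 0, "wy": 0, "wz": 0},
    {"hand": 20, "tx": 0, "ty": 0, "tz": 0, "wx": 0, "wy": 0, "wz": 0},
  ],
)

```text
clock: 7.9
eef_pos: [529.5, -121.1, 120.3]
tcp_rot: [3.141, 0.0, 1.463]
contact_force: [0.2, -0.4, -2.4]
opening: 0.447
grasp_force: 90.7
```

Run:
```python
from h import *
s=r.sense();print(s['clock'],s['eef_pos'],s['tcp_rot'],s['contact_force'],s['wrist_torque'])
p=s['eef_pos'];print("lateral",p[0]*.994-p[1]*.108-540.2,"depth to contact",108.4-(-.108*p[0]-.994*p[1]))
a=imaging.grab_frame("scene");b=imaging.grab_frame("side")
def c(f,u,v,w=100,h=150): return cv2.resize(f["image"][v:v+h,u:u+w,::-1],(400,600),interpolation=cv2.INTER_CUBIC)
cv2.imwrite("pics/front.png",np.hstack([c(a,150,110),c(b,230,60)]))
```

```text
7.9 [ 529.54033467 -121.14951284  120.32941259] [3.14145925e+00 8.55454368e-06 1.46280652e+00] [ 0.18391777 -0.4331215  -2.3827472 ] [ 0.01647669 -0.06129495 -0.00292552]
lateral -0.7527599501457871 depth to contact 45.16774037941742
```

View pics/front.png

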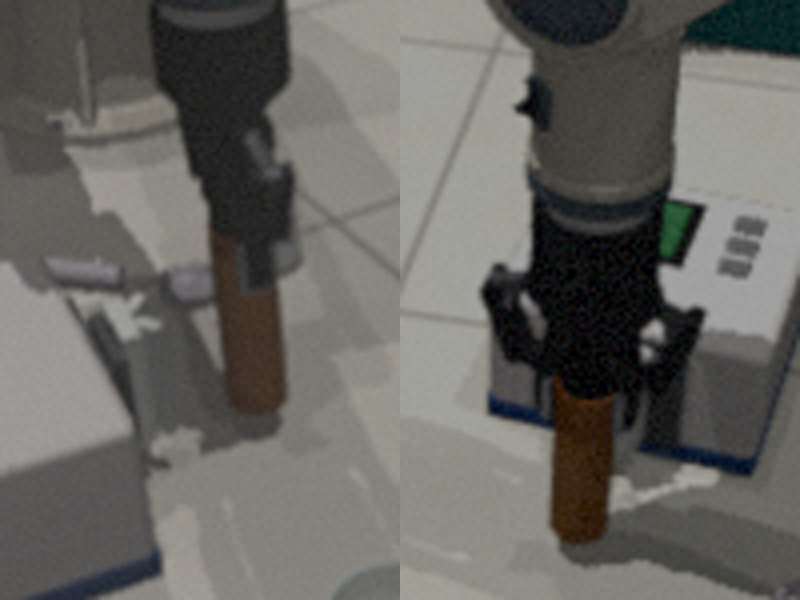

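The tube stands upright in front of the V with its foot just off the bench (scene crop 258,400; side crop 580,535). I'll shift 0.8 mm sideways and advance.

Request:
arm_command(
  deltas=[
    {"hand": 20, "tx": -6, "ty": 0.8, "tz": 0, "wx": 0, "wy": 0, "wz": 0},
    {"hand": 20, "tx": -10, "ty": 0, "tz": 0, "wx": 0, "wy": 0, "wz": 0},
    {"hand": 20, "tx": -10, "ty": 0, "tz": 0, "wx": 0, "wy": 0, "wz": 0},
    {"hand": 20, "tx": -7, "ty": 0, "tz": 0, "wx": 0, "wy": 0, "wz": 0},
    {"hand": 20, "tx": -4, "ty": 0, "tz": 0, "wx": 0, "wy": 0, "wz": 0},
    {"hand": 20, "tx": -2, "ty": 0, "tz": 0, "wx": 0, "wy": 0, "wz": 0},
    {"hand": 20, "tx": 0, "ty": 0, "tz": 0, "wx": 0, "wy": 0, "wz": 0},
  ],
)

```text
clock: 8.88
eef_pos: [526.0, -160.0, 120.3]
tcp_rot: [-3.141, -0.0, 1.463]
contact_force: [-0.4, 0.3, -1.9]
opening: 0.445
grasp_force: 90.7
```

Request:
arm_command(
  deltas=[
    {"hand": 20, "tx": -2, "ty": 0, "tz": 0, "wx": 0, "wy": 0, "wz": 0},
    {"hand": 20, "tx": 0, "ty": 0, "tz": 0, "wx": 0, "wy": 0, "wz": 0},
  ],
)

```text
clock: 9.12
eef_pos: [525.8, -161.9, 120.3]
tcp_rot: [3.142, -0.0, 1.463]
contact_force: [-0.6, 0.6, -2.0]
opening: 0.448
grasp_force: 90.7
```

Request:
arm_command(
  deltas=[
    {"hand": 20, "tx": -2, "ty": 0, "tz": 0, "wx": 0, "wy": 0, "wz": 0},
    {"hand": 20, "tx": 0, "ty": 0, "tz": 0, "wx": 0, "wy": 0, "wz": 0},
  ],
)

```text
clock: 9.38
eef_pos: [525.6, -164.0, 120.3]
tcp_rot: [-3.142, 0.0, 1.463]
contact_force: [0.9, 0.7, -2.0]
opening: 0.449
grasp_force: 90.7
```

Request:
arm_command(
  deltas=[
    {"hand": 20, "tx": -2, "ty": 0, "tz": 0, "wx": 0, "wy": 0, "wz": 0},
    {"hand": 20, "tx": 0, "ty": 0, "tz": 0, "wx": 0, "wy": 0, "wz": 0},
  ],
)

```text
clock: 9.62
eef_pos: [525.4, -166.1, 120.3]
tcp_rot: [3.142, 0.0, 1.463]
contact_force: [0.2, -0.0, -1.9]
opening: 0.442
grasp_force: 90.7
```

Request:
arm_command(
  deltas=[
    {"hand": 20, "tx": -1.5, "ty": 0, "tz": 0, "wx": 0, "wy": 0, "wz": 0},
    {"hand": 20, "tx": 0, "ty": 0, "tz": 0, "wx": 0, "wy": 0, "wz": 0},
  ],
)

```text
clock: 9.88
eef_pos: [525.2, -167.1, 120.3]
tcp_rot: [-3.142, -0.001, 1.462]
contact_force: [0.6, 2.3, -1.2]
opening: 0.446
grasp_force: 91.0
```

Request:
arm_command(
  deltas=[
    {"hand": 20, "tx": -1.5, "ty": 0, "tz": 0, "wx": 0, "wy": 0, "wz": 0},
    {"hand": 20, "tx": 0, "ty": 0, "tz": 0, "wx": 0, "wy": 0, "wz": 0},
  ],
)

```text
clock: 10.12
eef_pos: [525.0, -168.4, 120.3]
tcp_rot: [-3.141, -0.001, 1.462]
contact_force: [1.5, 5.7, -0.9]
opening: 0.444
grasp_force: 91.0
```

Request:
arm_command(
  deltas=[
    {"hand": 20, "tx": -1.5, "ty": 0, "tz": 0, "wx": 0, "wy": 0, "wz": 0},
    {"hand": 20, "tx": 0, "ty": 0, "tz": 0, "wx": 0, "wy": 0, "wz": 0},
  ],
)

```text
clock: 10.38
eef_pos: [524.9, -169.8, 120.3]
tcp_rot: [-3.141, -0.001, 1.462]
contact_force: [0.8, 6.4, -0.1]
opening: 0.447
grasp_force: 91.1
```

Contact came near y = -167, and the force is along the seat axis. I'll press about 5 mm more.

Request:
arm_command(
  deltas=[
    {"hand": 20, "tx": -1.5, "ty": 0, "tz": 0, "wx": 0, "wy": 0, "wz": 0},
    {"hand": 20, "tx": 0, "ty": 0, "tz": 0, "wx": 0, "wy": 0, "wz": 0},
    {"hand": 20, "tx": -1.5, "ty": 0, "tz": 0, "wx": 0, "wy": 0, "wz": 0},
    {"hand": 20, "tx": 0, "ty": 0, "tz": 0, "wx": 0, "wy": 0, "wz": 0},
  ],
)

```text
clock: 10.88
eef_pos: [524.6, -172.5, 120.3]
tcp_rot: [-3.141, -0.002, 1.462]
contact_force: [0.5, 7.6, -0.4]
opening: 0.45
grasp_force: 91.1
```

Request:
arm_command(
  deltas=[
    {"hand": 20, "tx": -1, "ty": 0, "tz": 0, "wx": 0, "wy": 0, "wz": 0},
    {"hand": 20, "tx": -1, "ty": 0, "tz": 0, "wx": 0, "wy": 0, "wz": 0},
    {"hand": 20, "tx": 0, "ty": 0, "tz": 0, "wx": 0, "wy": 0, "wz": 0},
    {"hand": 20, "tx": 0, "ty": 0, "tz": 0, "wx": 0, "wy": 0, "wz": 0},
  ],
)

```text
clock: 11.38
eef_pos: [524.3, -174.3, 120.3]
tcp_rot: [-3.141, -0.002, 1.462]
contact_force: [1.0, 8.8, -0.3]
opening: 0.448
grasp_force: 91.1
```

Run:
```python
from h import *
s=r.sense();print(s)
a=imaging.grab_frame("scene");b=imaging.grab_frame("side")
def c(f,u,v,w=80,h=120): return cv2.resize(f["image"][v:v+h,u:u+w,::-1],(400,600),interpolation=cv2.INTER_CUBIC)
im=np.hstack([c(a,155,130),c(b,240,90)]).astype(float)*1.4
cv2.imwrite("pics/press.png",np.clip(im,0,255).astype(np.uint8))
```

```text
{'clock': 11.375, 'qpos': array([-0.32467491,  0.37578024,  1.88418624,  0.00223152,  0.88239379,
       -0.21751711]), 'qvel': array([ 8.33726027e-05, -1.51814040e-04,  7.19661755e-04, -1.03449332e-03,
       -6.30295367e-05,  5.05238756e-04]), 'joint_efforts': array([ -4.51348945, -55.7152319 , -28.682549  ,  -2.2800272 ,
        -0.6515093 ,  -0.07964999]), 'eef_pos': array([ 524.31743014, -174.27197377,  120.2868364 ]), 'tcp_rot': array([-3.14121360e+00, -1.84756550e-03,  1.46221983e+00]), 'contact_force': array([ 0.97774401,  8.75359438, -0.29634188]), 'wrist_torque': array([ 1.51814325, -0.11211169, -0.10724262]), 'grasp_force': 91.12483620643616, 'opening': 0.4483381796761651}
```

View pics/press.png

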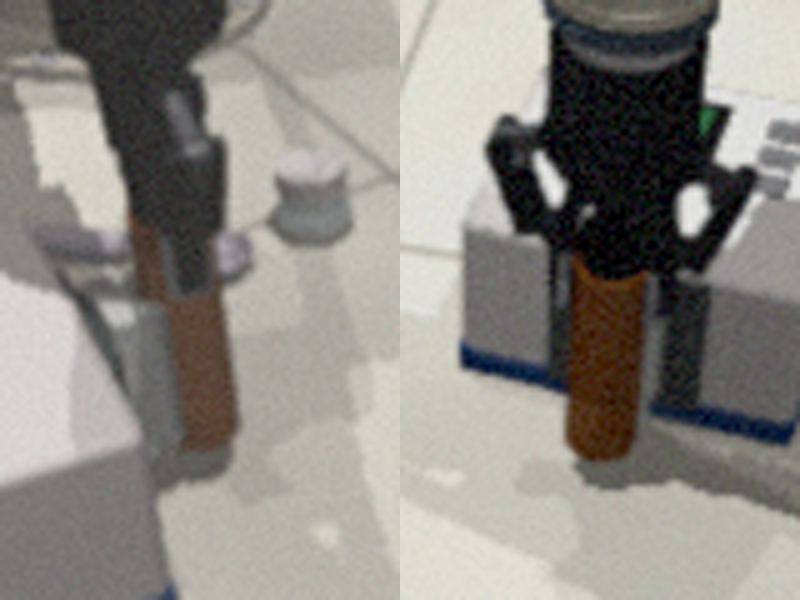

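The force is 8.8 N, so the seat is about 7 mm in. The tube is in the V (scene crop 205,370) with its foot just below the seat's lower end. I'll check that it is upright numerically, from the silhouette edges in the two views.

```bash
cat > tilt.py <<'E'
from h import *
def edges(f,box):
    u0,v0,u1,v1=box;im=cv2.cvtColor(f["image"],cv2.COLOR_RGB2HSV).astype(int)[v0:v1,u0:u1]
    rgb=f["image"][v0:v1,u0:u1].astype(float);val=rgb[:,:,0]-rgb[:,:,2]   # red minus blue
    L,R=[],[]
    for i,row in enumerate(cv2.GaussianBlur(val,(3,3),0)):
        t=row.max()/2;k=np.where(row>t)[0]
        if row.max()<20: continue
        a,b=k[0],k[-1]
        if a>0: L.append((u0+a-(row[a]-t)/(row[a]-row[a-1]),v0+i))
        if b<len(row)-1: R.append((u0+b+(row[b]-t)/(row[b]-row[b+1]),v0+i))
    return L,R
def plane(f,pts):
    d=np.array([ray(f,p)[1] for p in pts]);return np.linalg.svd(d)[2][2],np.degrees(np.linalg.svd(d)[1][2]/len(d)**.5)
def tilt(sb,db):
    a=imaging.grab_frame("scene");b=imaging.grab_frame("side")
    (sl,sr),(dl,dr)=edges(a,sb),edges(b,db);print("scene R",sr[0],sr[-1],"side",dl[0],dl[-1],dr[0],dr[-1])
    for s in(sl,sr):
        for d in(dl,dr):
            n1,e1=plane(a,s);n2,e2=plane(b,d);x=np.cross(n1,n2);x/=x[2]
            print("axis x,y slope per unit z",x[:2].round(4),"resid deg",e1.round(3),e2.round(3))
E
python3 - <<'E'
from tilt import *
# scene crop(400x600 is 80x120 at (155,130)), side at (240,90)
tilt((180,191,209,215),(268,147,296,178))
E
```

```text
scene R (np.float64(199.14814814814815), 191) (np.float64(202.65277777777777), 214) side (np.float64(274.60504201680675), 147) (np.float64(272.51785714285717), 177) (np.float64(287.6171875), 147) (np.float64(286.27894736842103), 177)
axis x,y slope per unit z [-0.0025 -0.0047] resid deg 0.009 0.022
axis x,y slope per unit z [ 0.0289 -0.0161] resid deg 0.009 0.034
axis x,y slope per unit z [-0.0015 -0.0114] resid deg 0.024 0.022
axis x,y slope per unit z [ 0.03  -0.024] resid deg 0.024 0.034
```

Request:
arm_command(
  deltas=[
    {"hand": 20, "tx": 0, "ty": 0, "tz": 0, "wx": 0, "wy": -0.008, "wz": 0},
    {"hand": 20, "tx": 0, "ty": 0, "tz": 0, "wx": 0, "wy": 0, "wz": 0},
    {"hand": 20, "tx": 0, "ty": 0, "tz": 0, "wx": 0, "wy": 0, "wz": 0},
  ],
)

```text
clock: 11.95
eef_pos: [524.4, -174.2, 120.3]
tcp_rot: [-3.141, 0.006, 1.462]
contact_force: [1.2, 8.4, -0.2]
opening: 0.445
grasp_force: 91.3
```

Run:
```python
from tilt import *
s=r.sense();f=s['contact_force'];w=s['wrist_torque'];print(s['clock'],s['eef_pos'],s['tcp_rot'],f,w,"lever",(w[0]-.016)/f[1])
tilt((180,191,209,215),(268,147,296,178))
```

```text
11.95 [ 524.35404422 -174.19540311  120.28268492] [-3.14124441  0.00608397  1.46237484] [ 1.18015989  8.40659635 -0.22366672] [ 1.75463109 -0.17716634  0.03787122] lever 0.20681748207798228
scene R (np.float64(199.640625), 191) (np.float64(202.3181818181818), 214) side (np.float64(274.260162601626), 147) (np.float64(272.47115384615387), 177) (np.float64(287.77), 147) (np.float64(286.421568627451), 177)
axis x,y slope per unit z [-0.0021 -0.0073] resid deg 0.013 0.028
axis x,y slope per unit z [ 0.0276 -0.018 ] resid deg 0.013 0.039
axis x,y slope per unit z [-0.0043  0.0078] resid deg 0.028 0.028
axis x,y slope per unit z [ 0.0259 -0.0047] resid deg 0.028 0.039
```

The force centroid dropped 35 mm, to about the middle of the seat, so the tube now bears along the V. I'll press slightly more and check the foot height.

Request:
arm_command(
  deltas=[
    {"hand": 20, "tx": -0.8, "ty": 0, "tz": 0, "wx": 0, "wy": 0, "wz": 0},
    {"hand": 20, "tx": 0, "ty": 0, "tz": 0, "wx": 0, "wy": 0, "wz": 0},
    {"hand": 20, "tx": 0, "ty": 0, "tz": 0, "wx": 0, "wy": 0, "wz": 0},
    {"hand": 20, "tx": 0, "ty": 0, "tz": 0, "wx": 0, "wy": 0, "wz": 0},
  ],
)

```text
clock: 12.55
eef_pos: [524.2, -174.9, 120.3]
tcp_rot: [-3.141, 0.006, 1.462]
contact_force: [1.3, 9.9, 0.7]
opening: 0.446
grasp_force: 91.3
```

Run:
```python
from h import *
s=r.sense();f=s['contact_force'];w=s['wrist_torque'];print(s['clock'],s['eef_pos'],f,w,"lever",(w[0]-.016)/f[1],s['grasp_force'])
b=imaging.grab_frame("side");im=b["image"].astype(int);col=(im[:,278:282,0]-im[:,278:282,2]).mean(1);print("side col 280",dict(zip(range(172,190),col[172:190].round())))
for z in(10,18,26,34): print(z,proj(b,[s['eef_pos'][0]-4,s['eef_pos'][1]+19.6,z]))
```

```text
12.55 [ 524.20935833 -174.90409822  120.25333234] [1.28863749 9.8505804  0.66208339] [ 1.82897192 -0.12323041  0.01244751] lever 0.18404721808317967 91.34705901145935
side col 280 {172: np.float64(42.0), 173: np.float64(38.0), 174: np.float64(38.0), 175: np.float64(35.0), 176: np.float64(38.0), 177: np.float64(39.0), 178: np.float64(38.0), 179: np.float64(36.0), 180: np.float64(40.0), 181: np.float64(34.0), 182: np.float64(10.0), 183: np.float64(5.0), 184: np.float64(6.0), 185: np.float64(4.0), 186: np.float64(7.0), 187: np.float64(6.0), 188: np.float64(8.0), 189: np.float64(9.0)}
10 [279.54146259 186.22803396]
18 [279.68362082 184.26361681]
26 [279.82712161 182.27888811]
34 [279.97198173 180.27356082]
```

The foot is at z ≈ 27 mm, off the bench and below the seat's lower end at 35 mm. The press is 9–10 N and steady, so I'm handing in.

```bash
python3 -c "
from rig import r
print(r.sign_off())"
```

```text
the job is handed in; nothing more can be done
None
```

I handed the job in at 12.6 s with the tall tube still gripped and pressed upright into the reader's V-seat: seat an estimated 7–8 mm in, press about 9–10 N, foot about 27 mm above the bench, and the other two tubes left standing in the rack; no verdict was returned.

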